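Push the lantern up onto its charging cradle

ROBOT

A 6-joint arm with a two-finger parallel gripper is mounted at the origin on the work surface. World frame = base frame: x ahead of the robot, y to its left, z up, the work surface at z = 0. Lengths are in m, angles in rad, forces in N, time in s.
With the tool pointing down it reaches from about 0.25 to 0.725 m from the base axis. Payload 4 kg.
Tool frame: the origin (TCP) lies on the centre line of the jaws, within the pads' length; the fingertips stand 17 mm ahead of it and the grasp point (between the pads) lies 2 mm behind it; z points along the fingers, y is the line along which they close (so a half turn about z gives the same grasp; the last joint's range is limited). The gripper opens to 85 mm and grips with 20 to 120 N. Pads are 22 mm wide; open, the fingers measure 114 mm over their backs; the gripper's body (76 mm by 85 mm) begins 54 mm behind the grasp point. The pads swing forward as they close: fully open they stand 13 mm farther back than shut.
Start: joints at [-1.315, 0.241, 0.005, 1.335, 0, 1.571], TCP at [0.127, -0.484, 0.248] pointing down, gripper open.
Joint ranges: [-2.72, 2.72], [-1.05, 1.87], [-1.09, 1.28], [-1.99, 2.15], [-1.42, 1.44], [-3.14, 3.14]. Speed limits (rad/s): [2.79, 2.79, 3.14, 3.14, 3.14, 3.14].

INTERFACE

Orientations are given as a unit quaternion [x, y, z, w].
In Python, from workcell import bot, camera, get_calibration gives the robot as it stands.
- The arm moves only by the tool apply_moves, never from a script. Its argument "steps" is a list of rows, each a list of 3 entries, a list of its own where there are three numbers: the shift along the tool's x, y, z as a fraction of full scale, then the turn, a rotation vector about the tool's x, y, z as a fraction of full scale, then the opening, from 0 (shut) to 1 (fully open). A call has exactly 8 rows; each row shifts and turns the commanded pose from where the row before left it, along the tool's axes as they then stand; what a row does not reach is not made up. Full scale, the value 1, is 20 cm for a shift and pi rad for a turn. A row lasts 1/12 s, in which the tool goes at most 41.7 mm and 7.16 degrees, less where a joint would pass 70% of its speed; a pose out of reach is approached as far as the arm can. A call with a number of a shift or a turn outside -1 to 1 is refused whole. A call with a gripper value outside its range is refused whole. The fingers move at their own pace and stop on an object; the grip force is fixed at half the most. Time passes only in rows, so rows that do not move let the fingers close, or fill a call up. It gives the time, the measured TCP pose, the force, the opening and the grip force at its end, in the units of the state.
- bot.get_obs(): the state, without advancing time (a new reading comes with each control period).
- camera(name): name is "scene" or "top"; returns (picture, depth): 384x512x3 uint8, red, green, blue; 384x512 float32, m along the optical axis (not along the pixel's ray), 0 where there is no reading.
- get_calibration(name): a dict with "fov_y" (degrees; the focal length in pixels is half the picture's height over the tangent of half this angle, whatever the lens; pixels are square), "cx", "cy" (the principal point, pixels), "rvec" (rotation vector, rad) and "tvec" (3), from world to camera coordinates, as OpenCV has them. Camera axes: x right, y down, z forward; pixel columns grow to the right and rows downward; lengths in m; the calibration is good to about 2 mm. A picture is of the moment at which its call begins. get_calibration takes no time and is no camera call.
- bot.job_done(): hands the job in; it is judged then, once.
The state is a dict: "clock": time; "joint_pos": joint angles; "joint_vel": joint speeds; "tau": joint torques, N m; "eef_pos": TCP position; "tool_rot": TCP orientation; "ft_force": force on the tool from outside, world axes, zero at the start; "ft_torque": the same for the moment, N m; "grip_width": finger opening in m; "grasp_force": force on a finger pad.
Only numpy, scipy, OpenCV 4.12 (cv2) and the standard library are available. Lean on these libraries where they do the work, as an engineer would, in place of code of your own. Each camera call takes 0.05 s, during which the arm holds its last target. There are 200 camera calls.

TASK

Push the lantern along the board in line with the charging cradle, up the ramp and over the raised lip without lifting it, and press it firmly home against the backstop (about 12 N, never more than 25 N) so that the sprung contact is pushed in. Then flick the switch on the lantern's side forward, towards the backstop, all the way. Leave the lantern flat and square behind the lip in the middle of the cradle, with the contact still pushed in, and leave the other things where they are.

Things in the scene. Friction and masses are not known exactly. Their poses are not given: they have to be found in the camera images.
- lantern: Squat box-shaped yellow lantern with upright flat sides and a dark solar panel on top: 100 mm (its x) by 92 mm (y) by 56 mm high, 0.35 to 0.6 kg. Origin: centre of its underside. Its +x side goes first into the cradle; the switch is on its -y side. Starts out of line by up to 50 mm sideways and 0.25 rad in yaw. Only push it: its underside stays below 35 mm over the board, its tilt below 0.35 rad.
- cradle: Fixed wooden charging cradle, 150 mm wide (y). Origin: at board level under the middle of the lip's back edge; +x is the push direction, z up. Ramp from x = -100 mm (height 0) to -8 mm (height 12 mm); flat lip, 12 mm high, from x = -8 to 0; then a flat deck 8 mm high to x = 180 mm with a backstop: the lantern drops 4 mm when its rear clears the lip.
- deck_start (a point): Middle of the deck's front end, at the lip's back edge, 8 mm above the board. A rigid wooden backstop (110 mm wide, 45 mm high) stands square across the deck; its front face lies anywhere from 116 to 136 mm beyond this point: not measured, to be found by feel. Force there rises some 5 to 20 N per mm: go slowly, then press at about 12 N for half a second; over 25 N on the lantern at any time is too much.
- ramp_foot (a point): Middle of the ramp's foot, where it meets the board, 100 mm before the cradle's origin. The lantern's rear rises with the ramp: a pusher that stays level drags on its rear face and can jam it there (over 25 N), so let the pusher rise by about 12 mm along with it. Friction between lantern and wood is 0.5 to 0.7.
- pin (a joint): Sprung brass contact (36 mm wide, 22 mm high, centre 24 mm above the deck) in the middle of the backstop's front face, standing 8 mm out of it. 0 = out, 0.008 = pushed in flush with the backstop's face (m). Soft spring, under 2 N in all; friction of the standing lantern is enough to keep it in.
- toggle (a joint): Toggle switch on the lantern's -y side: a black stub 24 mm long and 8 mm thick that points out level from the side face; upright hinge on the face at x = 0, y = -46 mm, 34 mm above the lantern's underside. 0 = leaning 0.45 rad back (towards the lantern's -x), 0.9 rad = leaning 0.45 rad forward (+x, stop). It starts between 0 and 0.1, stays where it is left and takes about 1 N at its tip to move.
- toggle_tip (a point): Centre of the switch stub's outer end, 24 mm from its hinge.
- bowl: White ceramic bowl, 100 mm across, 50 mm high, origin under its centre. Leave alone.
- battery_case: Clear upright cylindrical battery case with a grey ribbed twist cap, 40 mm across, 93 mm high, origin under its centre. Leave alone.
- clip_a: Black plastic hair clip, 60 by 14 by 12 mm, lying flat, origin under its centre. Leave alone.
- clip_b: A second such hair clip. Leave alone.
Not all that is in view belongs to the job. Leave any green or turquoise look-alike of the lantern alone.

How it is judged:
By the outcome, as a careful person would: the job done as asked, in the order asked, and still so for the second after the job is handed in, with the robot touching nothing.
It also fails if it takes over 72 s, if anything falls off the work surface, if the arm or the gripper's body presses on something with over 40 N, if the wrist force passes 120 N, or if a joint passes its speed limit or range.

## Working session

There is one attempt and no reset: what is moved stays moved. The work goes in short steps, Python scripts to look and compute and a tool call to move; the robot and the scene stay as the last step left them, time stands still between calls to the robot, and variables do not carry over. Pictures are saved under pics/ and viewed, at most 10 in all, crops included, and the job is handed in when it is done.

Besides the shell and the picture viewer there is one more tool, called by a JSON object that holds its "name" and its "arguments", one argument or row to a line. apply_moves: Moves the arm, as the interface text tells. Its arguments: {"type":"object","properties":{"steps":{"type":"array"}},"required":["steps"]}

```bash
ls; mkdir -p pics; cat > h.py <<'E'
import numpy as np, cv2
from workcell import bot, camera, get_calibration
def cal(n):
    c=get_calibration(n); R=cv2.Rodrigues(np.array(c["rvec"],float))[0]; t=np.array(c["tvec"],float)
    f=192/np.tan(np.radians(c["fov_y"])/2); return R,t,f,c["cx"],c["cy"]
def ray(n,u,v,z):
    R,t,f,cx,cy=cal(n); u=np.asarray(u,float);v=np.asarray(v,float)
    d=np.stack([(u-cx)/f,(v-cy)/f,np.ones_like(u)],-1)@R; o=-R.T@t
    return o+d*((z-o[2])/d[...,2])[...,None]
def cloud(n,dep):
    R,t,f,cx,cy=cal(n); v,u=np.mgrid[:384,:512]
    p=np.stack([(u-cx)/f*dep,(v-cy)/f*dep,dep],-1); return (p-t)@R
def proj(n,p):
    R,t,f,cx,cy=cal(n); q=np.asarray(p,float)@R.T+t
    return np.stack([q[...,0]/q[...,2]*f+cx,q[...,1]/q[...,2]*f+cy],-1)
E
python3 - <<'E'
from h import *
for n in("top","scene"):
    im,d=camera(n); np.savez(f"pics/{n}0.npz",im=im,d=d)
    cv2.imwrite(f"pics/{n}0.png",cv2.resize(im[:,:,::-1],(768,576)))
    print(n,get_calibration(n))
print(bot.get_obs())
E
```

```text
pics
top {'fov_y': 55.93058082403931, 'cx': 244.38873359225371, 'cy': 189.5334750497897, 'rvec': array([ 2.17454815, -2.20094341,  0.07753727]), 'tvec': array([-0.06229923,  0.57065175,  0.76898585])}
scene {'fov_y': 47.293685884213474, 'cx': 255.5391088442548, 'cy': 190.84018835987888, 'rvec': array([ 0.88726783,  2.57732012, -0.97210771]), 'tvec': array([ 0.48960916, -0.17562551,  1.19192426])}
{'clock': 0.1, 'joint_pos': array([-1.31494978e+00,  2.41351673e-01,  3.83104188e-03,  1.33516183e+00,
        9.08430593e-06,  1.57079602e+00]), 'joint_vel': array([ 0.00109889, -0.00260114,  0.00446132, -0.00085409,  0.00028425,
        0.0012555 ]), 'tau': array([-4.00878434e-04, -3.73137224e+01,  2.53010398e+01,  1.08626671e-02,
       -3.79704238e-05,  3.40625155e-07]), 'eef_pos': array([ 0.12640013, -0.48320935,  0.24748426]), 'tool_rot': array([ 9.91828510e-01,  1.27574751e-01, -1.15806306e-04, -9.35940902e-04]), 'ft_force': array([ 0.20681172,  0.05319459, -0.28653938]), 'ft_torque': array([ 0.0122117 , -0.02316497,  0.00200162]), 'grasp_force': 0.0, 'grip_width': 0.08532338358138675}
```

View pics/top0.png

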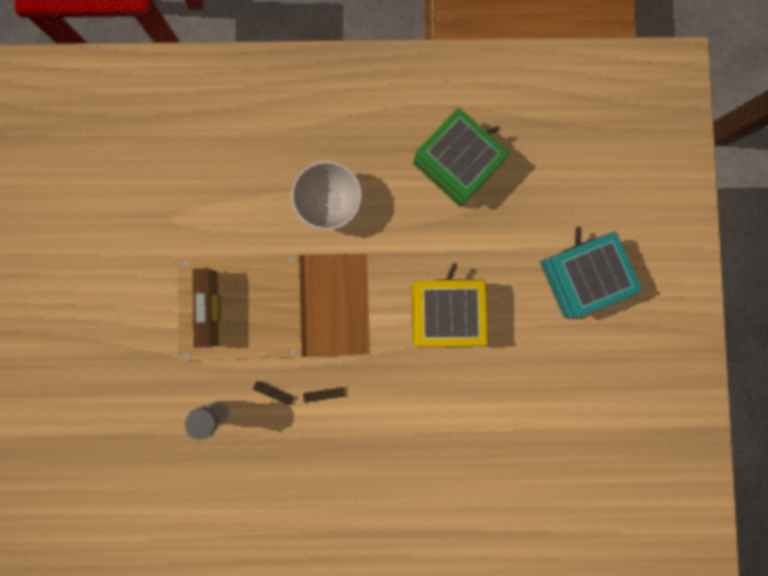

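View pics/scene0.png

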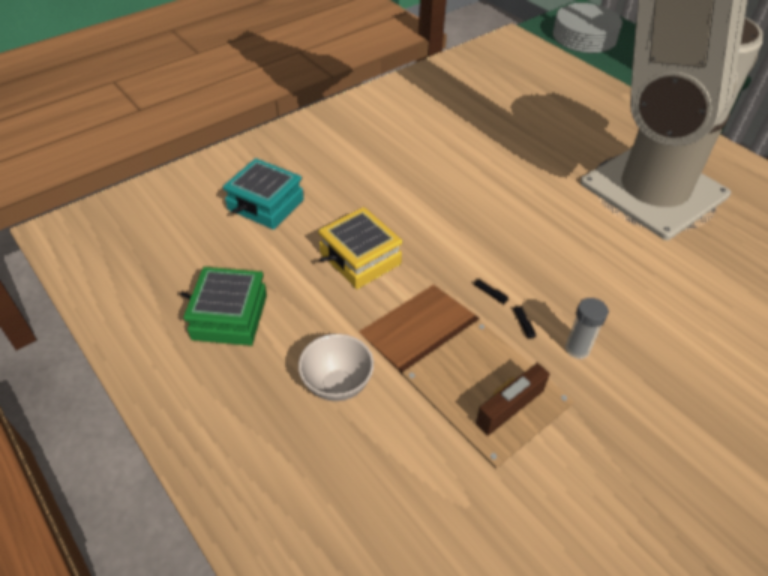

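The top view shows the yellow lantern at (450,313) in the 768x576 picture. The ramp spans columns 300–369, the backstop is at (205,307) and the switch is at (453,270) on the +x side. The push direction is image left, which is world +y. The scene view agrees.

```bash
cat >> h.py <<'E'
def rect(m): 
    c=max(cv2.findContours(m.astype(np.uint8),cv2.RETR_EXTERNAL,cv2.CHAIN_APPROX_NONE)[0],key=cv2.contourArea); return c[:,0].astype(float)
def fit(n,m,z):
    p=ray(n,*rect(m).T,z)[:,:2].astype(np.float32); r=cv2.minAreaRect(p*1000); return r, cv2.boxPoints(r)
def yellow(im):
    h=cv2.cvtColor(im,cv2.COLOR_RGB2HSV); return (h[...,0]>21)&(h[...,0]<34)&(h[...,1]>170)&(h[...,2]>110)
E
python3 - <<'E'
from h import *
D=np.load("pics/top0.npz"); im,d=D["im"],D["d"]; P=cloud("top",d)
h=cv2.cvtColor(im,cv2.COLOR_RGB2HSV)
for u,v in [(300,209),(283,190),(224,206),(160,205),(136,205),(218,130),(307,105),(200,230),(134,282),(301,180)]: print((u,v),h[v,u],P[v,u].round(3))
m=yellow(im); print(m.sum(), *fit("top",m&(P[...,2]>.04),.056))
# ramp: reddish brown
m=(h[...,2]<150)&(h[...,1]>120); m[:, :195]=0;m[:,252:]=0;m[:165]=0;m[245:]=0
print("rampmask",m.sum(),[np.where(m.any(a))[0][[0,-1]] for a in(0,1)])
r,b=fit("top",m,.006); print(r,b.round(1)); 
# ramp height profile
for u in range(196,256,4): print(u,P[205,u].round(4), end=' ')
g=P[170:242,205:245].reshape(-1,3)
# deck edges vs board heights
print(); print("deck z",np.median(P[180:230,170:195,2]),"board z",np.median(P[255:300,250:350,2]))
# backstop top
m=(P[...,2]>.04)&(P[...,2]<.07); m[:, :115]=0;m[:,155:]=0;m[:160]=0;m[245:]=0
print("bs",*fit("top",m,.053))
cv2.imwrite("pics/c1.png",cv2.resize(im[150:260,100:360,::-1],None,fx=3,fy=3,interpolation=cv2.INTER_CUBIC))
E
```

```text
(300, 209) [11 43 96] [ 0.526 -0.183  0.059]
(283, 190) [ 24 255 194] [ 0.566 -0.15   0.053]
(224, 206) [ 14 182 133] [ 0.535 -0.024  0.007]
(160, 205) [ 16 136 105] [0.539 0.117 0.008]
(136, 205) [ 21  30 118] [0.538 0.156 0.055]
(218, 130) [ 14  51 131] [ 0.706 -0.011  0.004]
(307, 105) [ 3 33 78] [ 0.744 -0.203  0.058]
(200, 230) [ 15 138 157] [0.483 0.029 0.009]
(134, 282) [10 24 97] [0.387 0.148 0.093]
(301, 180) [ 18 110  65] [ 0.588 -0.19   0.037]
896 ((526.7625122070312, -183.9203338623047), (99.65830993652344, 89.03726959228516), 89.29973602294922) [[ 481.6382  -233.20169]
 [ 570.6688  -234.28986]
 [ 571.88684 -134.63898]
 [ 482.8562  -133.55081]]
rampmask 3099 [array([199, 245]), array([169, 237])]
((541.94970703125, -19.316051483154297), (101.71463775634766, 150.4185333251953), 89.79619598388672) [[466.6 -69.9]
 [617.  -70.4]
 [617.3  31.3]
 [466.9  31.8]]
196 [0.5378 0.038  0.0076] 200 [0.5375 0.0287 0.0115] 204 [0.5374 0.0197 0.0137] 208 [0.5373 0.0112 0.0107] 212 [0.5373 0.0025 0.0101] 216 [ 0.5372 -0.0062  0.0077] 220 [ 0.5371 -0.0149  0.0067] 224 [ 0.5371 -0.0236  0.0047] 228 [ 0.537  -0.0325  0.0054] 232 [ 0.5369 -0.0414  0.0052] 236 [ 0.5368 -0.0502  0.002 ] 240 [ 0.5367 -0.0591  0.0024] 244 [ 0.5366 -0.0679  0.001 ] 248 [ 0.5365 -0.0768  0.0012] 252 [ 0.5365 -0.0858 -0.001 ] 
deck z 0.007675323005212205 board z 5.0700661927406014e-05
bs ((538.5589599609375, 155.10452270507812), (108.92109680175781, 34.73491668701172), 1.7272049188613892) [[483.59967 170.82262]
 [484.64667 136.10347]
 [593.51825 139.38643]
 [592.47125 174.10558]]
```

View pics/c1.png

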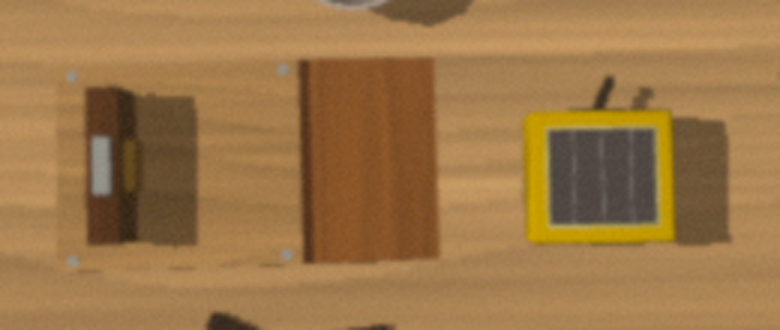

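The ramp measures 150.4 x 101.7 mm and the lantern 99.7 x 89 mm, so both agree with the given sizes. I'll refine the axis and yaw using edge fits.

```bash
cat >> h.py <<'E'
def edge(pts,lo,hi,ax):
    # fit line to world pts; ax=1: line runs along y -> x=a+b*(y-ym)
    s=pts[lo:hi]
def lant(im,P=None,z=.056,n="top"):
    m=yellow(im); 
    m=cv2.morphologyEx(m.astype(np.uint8),cv2.MORPH_CLOSE,np.ones((5,5),np.uint8))
    c=rect(m>0); h=cv2.convexHull(c.astype(np.float32))
    p=ray(n,*c.T,z)[:,:2]*1000; r=cv2.minAreaRect(p.astype(np.float32)); b=cv2.boxPoints(r); ctr=b.mean(0)
    return p,b,ctr
def sides(p,ctr,hx,hy,gap=12):
    """fit 4 edges of a roughly axis-aligned box; returns x-offset/slope of +-x sides and y of +-y sides"""
    out={}; q=p-ctr
    for nm,a,s,h,l in(("+x",0,1,hx,hy),("-x",0,-1,hx,hy),("+y",1,1,hy,hx),("-y",1,-1,hy,hx)):
        k=(abs(q[:,a]-s*h)<6)&(abs(q[:,1-a])<l-gap)
        if k.sum()>5:
            b,o=np.polyfit(q[k,1-a],q[k,a],1); out[nm]=(round(o+ctr[a],1),round(b,4))
    return out
E
sed -i '/^def edge/,/s=pts/d' h.py
python3 - <<'E'
from h import *
D=np.load("pics/top0.npz"); im,d=D["im"],D["d"]; h=cv2.cvtColor(im,cv2.COLOR_RGB2HSV)
p,b,c=lant(im); print("lantern",c,sides(p,c,45,50))
m=(h[...,2]<150)&(h[...,1]>120); m[:, :195]=0;m[:,252:]=0;m[:165]=0;m[245:]=0
for z in(0,.006,.012):
    p=ray("top",*rect(m).T,z)[:,:2]*1000; c=p.mean(0)*0+[542,-19.3]; print("ramp",z,sides(p,c,75,51))
n=np.array([[71,76],[283,70],[287,255],[72,262]])/3+[100-1/3,150-1/3]
q=ray("top",*n.T,.008)[:,:2]*1000; print("nails",q.round(1), q.mean(0))
print("nail yaw",[(v[0]/v[1]).round(4) for v in(q[0]-q[1],q[3]-q[2])],"across",[(v[1]/v[0]).round(4) for v in(q[0]-q[3],q[1]-q[2])])
# backstop top by dark brown in top picture, z=.053
m=(h[...,2]<95)&(h[...,1]>90); m[:,:125]=0;m[:,160]=0;m[:,150:]=0;m[:175]=0;m[235:]=0
p=ray("top",*rect(m).T,.053)[:,:2]*1000; print("bs",cv2.minAreaRect(p.astype(np.float32)))
# scene check
S=np.load("pics/scene0.npz"); p,b,c=lant(S["im"]); 
print("scene lantern", b.round(0))
print("tip",ray("top",np.array([100+607/3]),np.array([150+78/3]),.034)*1000)
E
```

```text
lantern [ 526.7752  -181.94987] {'+x': (np.float64(571.3), np.float64(0.012)), '-x': (np.float64(482.3), np.float64(0.0122)), '+y': (np.float64(-132.0), np.float64(-0.0122)), '-y': (np.float64(-232.8), np.float64(0.017))}
ramp 0 {'+x': (np.float64(616.2), np.float64(-0.0081)), '-x': (np.float64(467.6), np.float64(-0.0366)), '+y': (np.float64(31.0), np.float64(0.0255)), '-y': (np.float64(-68.9), np.float64(0.0121))}
ramp 0.006 {'+x': (np.float64(615.5), np.float64(-0.0081)), '-x': (np.float64(467.9), np.float64(-0.0337)), '+y': (np.float64(30.3), np.float64(0.025)), '-y': (np.float64(-68.9), np.float64(0.0121))}
ramp 0.012 {'+x': (np.float64(614.7), np.float64(-0.0076)), '-x': (np.float64(468.3), np.float64(-0.0337)), '+y': (np.float64(29.6), np.float64(0.025)), '-y': (np.float64(-68.9), np.float64(0.0116))}
nails [[606.2 198.8]
 [608.8  42.1]
 [472.7  39.6]
 [469.6 196.6]] [539.30621039 119.28329073]
nail yaw [np.float64(-0.0166), np.float64(-0.0201)] across [np.float64(0.0161), np.float64(0.0189)]
bs ((538.2911987304688, 149.51455688476562), (104.4443359375, 39.545623779296875), 0.5426702499389648)
scene lantern [[ 555.  -41.]
 [ 606. -129.]
 [ 689.  -82.]
 [ 638.    7.]]
tip [[ 596.50064044 -193.88416268   34.        ]]
```

The cradle axis is x = 540.9 − 0.018·(y−31) mm with yaw 91.03°; the nails and the ramp agree. The lantern is 18 mm off to −x with yaw about 89.3°. First I'll go beside its −x face with the fingers shut.

```bash
cat >> h.py <<'E'
from scipy.spatial.transform import Rotation as Ro
from scipy.linalg import logm, expm
def tool(yaw,tilt=0):  # tool x at yaw deg, z down; tilt rad>0: fingertips lead towards +x_tool
    x=np.array([np.cos(np.radians(yaw)),np.sin(np.radians(yaw)),0]); z=np.array([0,0,-1.])
    M=np.stack([x,np.cross(z,x),z],1); return (Ro.from_matrix(M)*Ro.from_rotvec([0,tilt,0])).as_matrix()
def plan(pos,R,n):
    o=bot.get_obs(); A=np.eye(4);A[:3,:3]=Ro.from_quat(o["tool_rot"]).as_matrix();A[:3,3]=o["eef_pos"]
    B=np.eye(4);B[:3,:3]=R;B[:3,3]=pos; T=expm(np.real(logm(np.linalg.inv(A)@B))/n)
    s=T[:3,3];w=Ro.from_matrix(T[:3,:3]).as_rotvec(); print("row x%d"%n,(s/.2).round(4).tolist(),(w/np.pi).round(4).tolist(),"mm %.1f deg %.2f"%(np.linalg.norm(s)*1e3,np.degrees(np.linalg.norm(w))))
def st():
    o=bot.get_obs(); R=Ro.from_quat(o["tool_rot"]); x=R.as_matrix()
    print("t%.2f"%o["clock"],"pos",(o["eef_pos"]*1e3).round(1),"yaw%.2f tilt%.3f roll%.3f"%(np.degrees(np.arctan2(x[1,0],x[0,0])),np.arcsin(-x[2,0])*-1,np.arcsin(-x[2,1])),"F",o["ft_force"].round(1),"g%.3f"%o["grip_width"])
E
python3 -c "
from h import *
st(); plan([.445,-.184,.12],tool(91.03),16)"
```

```text
t0.10 pos [ 126.4 -483.2  247.5] yaw14.66 tilt0.000 roll0.002 F [ 0.2  0.1 -0.3] g0.085
row x16 [0.146, 0.0186, 0.0399] [-0.0, -0.0, -0.0265] mm 30.5 deg 4.77
```

{"name": "apply_moves", "arguments": {
  "steps": [
    [[0.146, 0.0186, 0.04], [0, 0, -0.0265], 0],
    [[0.146, 0.0186, 0.04], [0, 0, -0.0265], 0],
    [[0.146, 0.0186, 0.04], [0, 0, -0.0265], 0],
    [[0.146, 0.0186, 0.04], [0, 0, -0.0265], 0],
    [[0.146, 0.0186, 0.04], [0, 0, -0.0265], 0],
    [[0.146, 0.0186, 0.04], [0, 0, -0.0265], 0],
    [[0.146, 0.0186, 0.04], [0, 0, -0.0265], 0],
    [[0.146, 0.0186, 0.04], [0, 0, -0.0265], 0]
  ]
}}

```text
clock: 0.77
eef_pos: [0.3387, -0.3885, 0.1834]
tool_rot: [0.895, 0.447, -0.0, -0.0]
ft_force: [0.2, -0.9, -0.1]
grip_width: 0.0001
grasp_force: 0.0
```

{"name": "apply_moves", "arguments": {
  "steps": [
    [[0.146, 0.0186, 0.04], [0, 0, -0.0265], 0],
    [[0.146, 0.0186, 0.04], [0, 0, -0.0265], 0],
    [[0.146, 0.0186, 0.04], [0, 0, -0.0265], 0],
    [[0.146, 0.0186, 0.04], [0, 0, -0.0265], 0],
    [[0.146, 0.0186, 0.04], [0, 0, -0.0265], 0],
    [[0.146, 0.0186, 0.04], [0, 0, -0.0265], 0],
    [[0.146, 0.0186, 0.04], [0, 0, -0.0265], 0],
    [[0.146, 0.0186, 0.04], [0, 0, -0.0265], 0]
  ]
}}

```text
clock: 1.43
eef_pos: [0.4457, -0.1833, 0.1196]
tool_rot: [0.7, 0.715, -0.0, -0.0]
ft_force: [0.3, -0.1, 0.1]
grip_width: 0.0
grasp_force: 0.0
```

```bash
python3 -c "
from h import *
st(); plan([.452,-.182,.045],tool(91.03),8)"
```

```text
t1.43 pos [ 445.7 -183.3  119.6] yaw91.22 tilt0.000 roll0.000 F [ 0.3 -0.1  0.1] g0.000
row x8 [0.0007, 0.004, 0.0466] [-0.0, -0.0, 0.0001] mm 9.4 deg 0.02
```

{"name": "apply_moves", "arguments": {
  "steps": [
    [[0.0007, 0.004, 0.0466], [0, 0, 0], 0],
    [[0.0007, 0.004, 0.0466], [0, 0, 0], 0],
    [[0.0007, 0.004, 0.0466], [0, 0, 0], 0],
    [[0.0007, 0.004, 0.0466], [0, 0, 0], 0],
    [[0.0007, 0.004, 0.0466], [0, 0, 0], 0],
    [[0.0007, 0.004, 0.0466], [0, 0, 0], 0],
    [[0.0007, 0.004, 0.0466], [0, 0, 0], 0],
    [[0.0007, 0.004, 0.0466], [0, 0, 0], 0]
  ]
}}

```text
clock: 2.1
eef_pos: [0.4515, -0.184, 0.0447]
tool_rot: [0.701, 0.713, -0.0, -0.0]
ft_force: [0.5, 0.6, 0.2]
grip_width: 0.0001
grasp_force: 0.0
```

{"name": "apply_moves", "arguments": {
  "steps": [
    [[0, 0.012, 0], [0, 0, 0], 0],
    [[0, 0.012, 0], [0, 0, 0], 0],
    [[0, 0.012, 0], [0, 0, 0], 0],
    [[0, 0.012, 0], [0, 0, 0], 0],
    [[0, 0.012, 0], [0, 0, 0], 0],
    [[0, 0.012, 0], [0, 0, 0], 0],
    [[0, 0.012, 0], [0, 0, 0], 0],
    [[0, 0.012, 0], [0, 0, 0], 0]
  ]
}}

```text
clock: 2.77
eef_pos: [0.4692, -0.183, 0.0457]
tool_rot: [0.701, 0.713, -0.001, -0.001]
ft_force: [-4.9, -0.5, 4.4]
grip_width: 0.0002
grasp_force: 2.8
```

{"name": "apply_moves", "arguments": {
  "steps": [
    [[0, 0.01, 0], [0, 0, 0], 0],
    [[0, 0.01, 0], [0, 0, 0], 0],
    [[0, 0.01, 0], [0, 0, 0], 0],
    [[0, 0.01, 0], [0, 0, 0], 0],
    [[0, 0.01, 0], [0, 0, 0], 0],
    [[0, 0.01, 0], [0, 0, 0], 0],
    [[0, 0, 0], [0, 0, 0], 0],
    [[0, 0, 0], [0, 0, 0], 0]
  ]
}}

```text
clock: 3.43
eef_pos: [0.4818, -0.1828, 0.0457]
tool_rot: [0.701, 0.713, -0.001, -0.001]
ft_force: [-5.1, 0.4, 3.5]
grip_width: -0.0002
grasp_force: 2.6
```

```bash
cat >> h.py <<'E'
def look(z=.056):
    im,d=camera("top"); p,b,c=lant(im,z=z); s=sides(p,c,45,50); print("lantern",c.round(1),s)
    if "+x" in s: print("sideways off axis (+x)",(c[0]-(540.9-.018*(c[1]-31))).round(1))
    return im
E
python3 -c "
from h import *
st(); im=look(); cv2.imwrite('pics/c2.png',cv2.resize(im[120:270,200:400,::-1],None,fx=3,fy=3))"
```

```text
t3.43 pos [ 481.8 -182.8   45.7] yaw90.96 tilt0.000 roll0.002 F [-5.1  0.4  3.5] g-0.000
lantern [ 542.3 -181.4] {'+x': (np.float64(586.4), np.float64(-0.0052)), '-x': (np.float64(501.3), np.float64(-0.1413)), '+y': (np.float64(-131.0), np.float64(0.0261)), '-y': (np.float64(-229.3), np.float64(-0.1398))}
sideways off axis (+x) -2.4
```

View pics/c2.png

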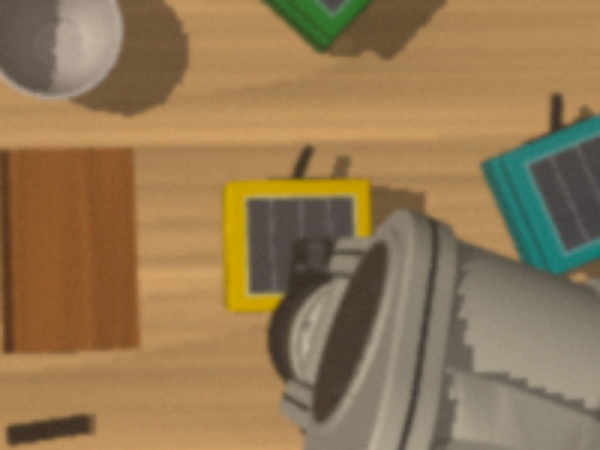

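The picture shows the lantern's +x edge at crop row ~182. It is still 2.8 mm short of the axis and its yaw looks about right. I'll push 3 mm more, then back off and go round behind it.

{"name": "apply_moves", "arguments": {
  "steps": [
    [[0, 0.005, 0], [0, 0, 0], 0],
    [[0, 0.005, 0], [0, 0, 0], 0],
    [[0, 0.005, 0], [0, 0, 0], 0],
    [[0, 0, 0], [0, 0, 0], 0],
    [[0, -0.08, 0], [0, 0, 0], 0],
    [[0, -0.08, 0], [0, 0, 0], 0],
    [[-0.12, 0, -0.005], [0, 0, 0], 0],
    [[-0.15, 0, 0], [0, 0, 0], 0]
  ]
}}

```text
clock: 4.15
eef_pos: [0.4551, -0.2363, 0.0469]
tool_rot: [0.7, 0.714, 0.001, 0.0]
ft_force: [1.9, -1.3, 0.5]
grip_width: 0.0002
grasp_force: 0.0
```

```bash
python3 -c "
from h import *
st(); im=look(); plan([.546,-.272,.042],tool(91.03,.1),8)
D=np.load('pics/top0.npz'); print('teal corners',(ray('top',np.array([363,376,363]),np.array([175,212,175]),.0)*1e3).round(0).tolist(),(ray('top',np.array([363,376]),np.array([175,212]),.056)*1e3).round(0).tolist())"
```

```text
t4.15 pos [ 455.1 -236.3   46.9] yaw91.19 tilt0.001 roll-0.002 F [ 1.9 -1.3  0.5] g0.000
lantern [ 545.4 -182. ] {'+x': (np.float64(589.9), np.float64(-0.0009)), '-x': (np.float64(500.8), np.float64(0.0122)), '+y': (np.float64(-131.2), np.float64(0.0274)), '-y': (np.float64(-232.0), np.float64(0.0225))}
sideways off axis (+x) 0.7
row x8 [-0.019, 0.0552, 0.003] [0.0002, 0.0042, -0.0001] mm 11.7 deg 0.76
teal corners [[601.0, -336.0, 0.0], [518.0, -362.0, 0.0], [601.0, -336.0, 0.0]] [[595.0, -317.0, 56.0], [517.0, -341.0, 56.0]]
```

{"name": "apply_moves", "arguments": {
  "steps": [
    [[-0.05, 0, 0.003], [0, 0.004, 0], 0],
    [[-0.05, 0, 0.003], [0, 0.004, 0], 0],
    [[-0.06, 0, 0.003], [0, 0.004, 0], 0],
    [[0, 0.088, 0.003], [0, 0.004, 0], 0.6],
    [[0, 0.088, 0.003], [0, 0.004, 0], 0.6],
    [[0, 0.088, 0.003], [0, 0.004, 0], 0.6],
    [[0, 0.088, 0.003], [0, 0.004, 0], 0.6],
    [[0, 0.088, 0.003], [0, 0.004, 0], 0.6]
  ]
}}

```text
clock: 4.87
eef_pos: [0.5446, -0.2679, 0.0412]
tool_rot: [0.7, 0.712, 0.036, -0.036]
ft_force: [1.0, -0.3, 0.2]
grip_width: 0.051
grasp_force: 0.0
```

```bash
python3 -c "
from h import *
st(); plan([.5462,-.258,.040],tool(91.03,.1),4)"
```

```text
t4.87 pos [ 544.6 -267.9   41.2] yaw90.99 tilt0.102 roll-0.001 F [ 1.  -0.3  0.2] g0.051
row x4 [0.0121, 0.0022, 0.0027] [0.0001, -0.0001, -0.0] mm 2.5 deg 0.03
```

{"name": "apply_moves", "arguments": {
  "steps": [
    [[0.025, 0.003, 0.004], [0, 0, 0], 0.6],
    [[0.025, 0.003, 0.004], [0, 0, 0], 0.6],
    [[0.02, 0.001, 0.002], [0, 0, 0], 0.6],
    [[0.01, 0, 0.001], [0, 0, 0], 0.6],
    [[0.01, 0, 0.001], [0, 0, 0], 0.6],
    [[0.01, 0, 0.001], [0, 0, 0], 0.6],
    [[0.01, 0, 0.001], [0, 0, 0], 0.6],
    [[0.01, 0, 0.001], [0, 0, 0], 0.6]
  ]
}}

```text
clock: 5.53
eef_pos: [0.5443, -0.2442, 0.0413]
tool_rot: [0.7, 0.712, 0.035, -0.035]
ft_force: [-0.3, -3.1, -0.2]
grip_width: 0.0511
grasp_force: 1.3
```

{"name": "apply_moves", "arguments": {
  "steps": [
    [[0.01, 0, 0.001], [0, 0, 0], 0.6],
    [[0.01, 0, 0.001], [0, 0, 0], 0.6],
    [[0.01, 0, 0.001], [0, 0, 0], 0.6],
    [[0.01, 0, 0.001], [0, 0, 0], 0.6],
    [[0.01, 0, 0.001], [0, 0, 0], 0.6],
    [[0.015, 0, 0.0015], [0, 0, 0], 0.6],
    [[0.015, 0, 0.0015], [0, 0, 0], 0.6],
    [[0.015, 0, 0.0015], [0, 0, 0], 0.6]
  ]
}}

```text
clock: 6.2
eef_pos: [0.5442, -0.2244, 0.0412]
tool_rot: [0.7, 0.712, 0.035, -0.035]
ft_force: [0.6, -3.2, 1.8]
grip_width: 0.0511
grasp_force: 2.0
```

```bash
python3 -c "
from h import *
st(); look()"
```

```text
t6.20 pos [ 544.2 -224.4   41.2] yaw90.97 tilt0.100 roll-0.001 F [ 0.6 -3.2  1.8] g0.051
lantern [ 545.3 -161.9] {'+x': (np.float64(589.7), np.float64(-0.0221)), '-x': (np.float64(501.0), np.float64(0.0122)), '+y': (np.float64(-112.0), np.float64(0.0141)), '-y': (np.float64(-211.9), np.float64(0.0127))}
sideways off axis (+x) 1.0
```

{"name": "apply_moves", "arguments": {
  "steps": [
    [[0.02, 0, 0.002], [0, 0, 0], 0.6],
    [[0.025, 0, 0.0025], [0, 0, 0], 0.6],
    [[0.025, 0, 0.0025], [0, 0, 0], 0.6],
    [[0.025, 0, 0.0025], [0, 0, 0], 0.6],
    [[0.025, 0, 0.0025], [0, 0, 0], 0.6],
    [[0.025, 0, 0.0025], [0, 0, 0], 0.6],
    [[0.025, 0, 0.0025], [0, 0, 0], 0.6],
    [[0.025, 0, 0.0025], [0, 0, 0], 0.6]
  ]
}}

```text
clock: 6.92
eef_pos: [0.5433, -0.1848, 0.0411]
tool_rot: [0.7, 0.712, 0.035, -0.036]
ft_force: [0.5, -5.4, 3.4]
grip_width: 0.0516
grasp_force: 2.4
```

{"name": "apply_moves", "arguments": {
  "steps": [
    [[0.02, -0.0004, 0.002], [0, 0, 0], 0.6],
    [[0.02, -0.0004, 0.002], [0, 0, 0], 0.6],
    [[0.02, -0.0004, 0.002], [0, 0, 0], 0.6],
    [[0.02, -0.0004, 0.002], [0, 0, 0], 0.6],
    [[0.02, -0.0004, 0.002], [0, 0, 0], 0.6],
    [[0.02, -0.0004, 0.002], [0, 0, 0], 0.6],
    [[0.02, -0.0004, 0.002], [0, 0, 0], 0.6],
    [[0.02, -0.0004, 0.002], [0, 0, 0], 0.6]
  ]
}}

```text
clock: 7.58
eef_pos: [0.5421, -0.1531, 0.0411]
tool_rot: [0.7, 0.712, 0.035, -0.036]
ft_force: [-0.4, -5.6, 2.8]
grip_width: 0.0512
grasp_force: 2.7
```

{"name": "apply_moves", "arguments": {
  "steps": [
    [[0.02, -0.0004, 0.002], [0, 0, 0], 0.6],
    [[0.02, -0.0004, 0.002], [0, 0, 0], 0.6],
    [[0.02, -0.0004, 0.002], [0, 0, 0], 0.6],
    [[0.02, -0.0004, 0.002], [0, 0, 0], 0.6],
    [[0.02, -0.0004, 0.002], [0, 0, 0], 0.6],
    [[0.02, -0.0004, 0.002], [0, 0, 0], 0.6],
    [[0.02, -0.0004, 0.002], [0, 0, 0], 0.6],
    [[0.02, -0.0004, 0.002], [0, 0, 0], 0.6]
  ]
}}

```text
clock: 8.25
eef_pos: [0.5407, -0.1208, 0.041]
tool_rot: [0.7, 0.712, 0.035, -0.036]
ft_force: [-0.1, -5.7, 3.8]
grip_width: 0.0512
grasp_force: 2.6
```

```bash
python3 -c "
from h import *
st(); look(.062)"
```

```text
t8.25 pos [ 540.7 -120.8   41. ] yaw90.96 tilt0.100 roll0.000 F [-0.1 -5.7  3.8] g0.051
lantern [541.6 -61.7] {'+x': (np.float64(586.3), np.float64(-0.0157)), '-x': (np.float64(497.1), np.float64(-0.0275)), '+y': (np.float64(-12.4), np.float64(-0.007)), '-y': (np.float64(-109.1), np.float64(0.0224))}
sideways off axis (+x) -1.0
```

{"name": "apply_moves", "arguments": {
  "steps": [
    [[0.02, 0.0006, 0.002], [0, 0, 0], 0.6],
    [[0.02, 0.0006, 0.002], [0, 0, 0], 0.6],
    [[0.02, 0.0006, 0.002], [0, 0, 0], 0.6],
    [[0.02, 0.0006, 0.002], [0, 0, 0], 0.6],
    [[0.02, 0.0006, 0.002], [0, 0, 0], 0.6],
    [[0.02, 0.0006, 0.002], [0, 0, 0], 0.6],
    [[0.02, 0.0006, 0.002], [0, 0, 0], 0.6],
    [[0.02, 0.0006, 0.002], [0, 0, 0], 0.6]
  ]
}}

```text
clock: 8.97
eef_pos: [0.5407, -0.0886, 0.0408]
tool_rot: [0.7, 0.712, 0.035, -0.036]
ft_force: [0.2, -5.3, 1.4]
grip_width: 0.0507
grasp_force: 2.4
```

{"name": "apply_moves", "arguments": {
  "steps": [
    [[0.02, 0.0006, 0.001], [0, 0, 0], 0.6],
    [[0.02, 0.0006, 0], [0, 0, 0], 0.6],
    [[0.02, 0.0006, -0.0006], [0, 0, 0], 0.6],
    [[0.02, 0.0006, -0.0006], [0, 0, 0], 0.6],
    [[0.02, 0.0006, -0.0006], [0, 0, 0], 0.6],
    [[0.02, 0.0006, -0.0006], [0, 0, 0], 0.6],
    [[0.02, 0.0006, -0.0006], [0, 0, 0], 0.6],
    [[0.02, 0.0006, -0.0006], [0, 0, 0], 0.6]
  ]
}}

```text
clock: 9.63
eef_pos: [0.5411, -0.0572, 0.0446]
tool_rot: [0.7, 0.712, 0.034, -0.036]
ft_force: [0.9, -5.9, 2.2]
grip_width: 0.0511
grasp_force: 3.1
```

```bash
python3 -c "
from h import *
st(); look(.066)"
```

```text
t9.63 pos [541.1 -57.2  44.6] yaw90.94 tilt0.099 roll0.001 F [ 0.9 -5.9  2.2] g0.051
lantern [542.4  22.4] {'+x': (np.float64(586.5), np.float64(-0.0227)), '-x': (np.float64(498.2), np.float64(-0.0134))}
sideways off axis (+x) 1.3
```

{"name": "apply_moves", "arguments": {
  "steps": [
    [[0.02, 0, -0.0008], [0, 0, 0], 0.6],
    [[0.02, 0, -0.0008], [0, 0, 0], 0.6],
    [[0.02, 0, -0.0008], [0, 0, 0], 0.6],
    [[0.02, 0, -0.0008], [0, 0, 0], 0.6],
    [[0.02, 0, -0.0008], [0, 0, 0], 0.6],
    [[0.02, 0, -0.0008], [0, 0, 0], 0.6],
    [[0.02, 0, -0.0008], [0, 0, 0], 0.6],
    [[0.02, 0, -0.0008], [0, 0, 0], 0.6]
  ]
}}

```text
clock: 10.35
eef_pos: [0.5407, -0.025, 0.0492]
tool_rot: [0.7, 0.712, 0.035, -0.036]
ft_force: [-0.1, -4.9, 3.1]
grip_width: 0.0513
grasp_force: 2.4
```

{"name": "apply_moves", "arguments": {
  "steps": [
    [[0.015, 0, -0.0006], [0, 0, 0], 0.6],
    [[0.015, 0, -0.0006], [0, 0, 0], 0.6],
    [[0.015, 0, -0.0006], [0, 0, 0], 0.6],
    [[0.015, 0, -0.0006], [0, 0, 0], 0.6],
    [[0.015, 0, -0.0006], [0, 0, 0], 0.6],
    [[0.015, 0, -0.0006], [0, 0, 0], 0.6],
    [[0.015, 0, -0.0006], [0, 0, 0], 0.6],
    [[0.015, 0, -0.0006], [0, 0, 0], 0.6]
  ]
}}

```text
clock: 11.02
eef_pos: [0.5406, -0.0012, 0.0526]
tool_rot: [0.7, 0.712, 0.035, -0.036]
ft_force: [0.5, -2.0, -1.9]
grip_width: 0.0512
grasp_force: 1.0
```

```bash
python3 -c "
from h import *
st(); im=look(.066); cv2.imwrite('pics/c3.png',cv2.resize(im[120:270,100:300,::-1],None,fx=3,fy=3))"
```

```text
t11.02 pos [540.6  -1.2  52.6] yaw90.98 tilt0.101 roll0.000 F [ 0.5 -2.  -1.9] g0.051Traceback (most recent call last):
  File "<string>", line 3, in <module>
    st(); im=look(.066); cv2.imwrite('pics/c3.png',cv2.resize(im[120:270,100:300,::-1],None,fx=3,fy=3))
             ~~~~^^^^^^
  File "h.py", line 49, in look
    im,d=camera("top"); p,b,c=lant(im,z=z); s=sides(p,c,45,50); print("lantern",c.round(1),s)
                              ~~~~^^^^^^^^
  File "h.py", line 25, in lant
    c=rect(m>0); h=cv2.convexHull(c.astype(np.float32))
  File "h.py", line 17, in rect
    c=max(cv2.findContours(m.astype(np.uint8),cv2.RETR_EXTERNAL,cv2.CHAIN_APPROX_NONE)[0],key=cv2.contourArea); return c[:,0].astype(float)
ValueError: max() iterable argument is empty
```

The arm now hides the lantern from above, so I'll check with the scene camera.

```bash
python3 -c "
from h import *
im,d=camera('scene'); cv2.imwrite('pics/s2.png',cv2.resize(im[150:330,180:420,::-1],None,fx=3,fy=3))"
```

```text
(no output)
```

View pics/s2.png

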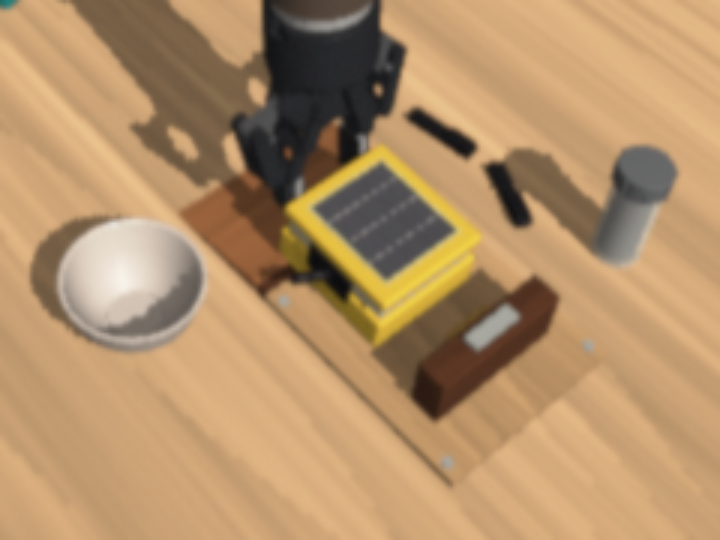

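The scene view shows the lantern riding over the lip, straight in line, with its nose on the deck and a gap left to the backstop. I'll go on slowly.

{"name": "apply_moves", "arguments": {
  "steps": [
    [[0.01, 0, 0], [0, 0, 0], 0.6],
    [[0.01, 0, 0], [0, 0, 0], 0.6],
    [[0.01, 0, 0.001], [0, 0, 0], 0.6],
    [[0.01, 0, 0.001], [0, 0, 0], 0.6],
    [[0.01, 0, 0.001], [0, 0, 0], 0.6],
    [[0.01, 0, 0.001], [0, 0, 0], 0.6],
    [[0.01, 0, 0.001], [0, 0, 0], 0.6],
    [[0.01, 0, 0.001], [0, 0, 0], 0.6]
  ]
}}

```text
clock: 11.78
eef_pos: [0.5405, 0.0147, 0.053]
tool_rot: [0.7, 0.712, 0.035, -0.036]
ft_force: [0.5, -1.5, -1.0]
grip_width: 0.0515
grasp_force: 1.0
```

{"name": "apply_moves", "arguments": {
  "steps": [
    [[0.005, 0, 0.0005], [0, 0, 0], 0.6],
    [[0.005, 0, 0.0005], [0, 0, 0], 0.6],
    [[0.005, 0, 0.0005], [0, 0, 0], 0.6],
    [[0.005, 0, 0.0005], [0, 0, 0], 0.6],
    [[0.005, 0, 0.0005], [0, 0, 0], 0.6],
    [[0.005, 0, 0.0005], [0, 0, 0], 0.6],
    [[0.005, 0, 0.0005], [0, 0, 0], 0.6],
    [[0.005, 0, 0.0005], [0, 0, 0], 0.6]
  ]
}}

```text
clock: 12.45
eef_pos: [0.5405, 0.0226, 0.0532]
tool_rot: [0.7, 0.712, 0.035, -0.036]
ft_force: [-0.9, -2.3, -1.3]
grip_width: 0.0515
grasp_force: 1.3
```

```bash
python3 -c "
from h import *
st()"
```

```text
t12.45 pos [540.5  22.6  53.2] yaw90.97 tilt0.100 roll-0.000 F [-0.9 -2.3 -1.3] g0.051
```

{"name": "apply_moves", "arguments": {
  "steps": [
    [[0.005, 0, 0.003], [0, 0, 0], 0.6],
    [[0.005, 0, 0.003], [0, 0, 0], 0.6],
    [[0.005, 0, 0.003], [0, 0, 0], 0.6],
    [[0.005, 0, 0.003], [0, 0, 0], 0.6],
    [[0.005, 0, 0.003], [0, 0, 0], 0.6],
    [[0.005, 0, 0.003], [0, 0, 0], 0.6],
    [[0.005, 0, 0.003], [0, 0, 0], 0.6],
    [[0.005, 0, 0.003], [0, 0, 0], 0.6]
  ]
}}

```text
clock: 13.12
eef_pos: [0.5414, 0.0302, 0.0502]
tool_rot: [0.7, 0.712, 0.036, -0.034]
ft_force: [-0.8, -5.2, 4.4]
grip_width: 0.0512
grasp_force: 2.7
```

```bash
python3 -c "
from h import *
st(); im,d=camera('scene'); P=cloud('scene',d); m=yellow(im); q=P[m]; print(np.percentile(q,[1,5,95,99],axis=0).round(3))
D=np.load('pics/top0.npz'); print((ray('top',100+np.array([86,118,135])/3,150+np.array([165,165,165])/3,.053)*1e3).round(0))
v=np.array([100+135/3]);print('foot',(ray('top',v,np.array([205.]),.012)*1e3).round(0))"
```

```text
t13.12 pos [541.4  30.2  50.2] yaw90.94 tilt0.099 roll-0.003 F [-0.8 -5.2  4.4] g0.051
[[0.5   0.044 0.014]
 [0.502 0.046 0.019]
 [0.588 0.141 0.066]
 [0.589 0.142 0.067]]
[[538. 172.  53.]
 [538. 150.  53.]
 [538. 138.  53.]]
foot [[539. 149.  12.]]
```

The front is at y≈142 and the backstop face at about 149–150, so roughly 7 mm is left.

{"name": "apply_moves", "arguments": {
  "steps": [
    [[0.0025, 0, 0.0003], [0, 0, 0], 0.6],
    [[0.0025, 0, 0.0003], [0, 0, 0], 0.6],
    [[0.0025, 0, 0.0003], [0, 0, 0], 0.6],
    [[0.0025, 0, 0.0003], [0, 0, 0], 0.6],
    [[0.0025, 0, 0.0003], [0, 0, 0], 0.6],
    [[0.0025, 0, 0.0003], [0, 0, 0], 0.6],
    [[0.0025, 0, 0.0003], [0, 0, 0], 0.6],
    [[0.0025, 0, 0.0003], [0, 0, 0], 0.6]
  ]
}}

```text
clock: 13.83
eef_pos: [0.5413, 0.0339, 0.0501]
tool_rot: [0.701, 0.712, 0.035, -0.034]
ft_force: [-0.3, -6.9, 4.9]
grip_width: 0.0513
grasp_force: 3.3
```

{"name": "apply_moves", "arguments": {
  "steps": [
    [[0.0015, 0, 0.0002], [0, 0, 0], 0.6],
    [[0.0015, 0, 0.0002], [0, 0, 0], 0.6],
    [[0.0015, 0, 0.0002], [0, 0, 0], 0.6],
    [[0.0015, 0, 0.0002], [0, 0, 0], 0.6],
    [[0.0015, 0, 0.0002], [0, 0, 0], 0.6],
    [[0, 0, 0], [0, 0, 0], 0.6],
    [[0, 0, 0], [0, 0, 0], 0.6],
    [[0, 0, 0], [0, 0, 0], 0.6]
  ]
}}

```text
clock: 14.5
eef_pos: [0.5414, 0.0354, 0.0501]
tool_rot: [0.701, 0.712, 0.035, -0.034]
ft_force: [0.1, -7.1, 5.0]
grip_width: 0.0513
grasp_force: 3.3
```

{"name": "apply_moves", "arguments": {
  "steps": [
    [[0.0013, 0, 0.0001], [0, 0, 0], 0.6],
    [[0.0013, 0, 0.0001], [0, 0, 0], 0.6],
    [[0.0013, 0, 0.0001], [0, 0, 0], 0.6],
    [[0.0013, 0, 0.0001], [0, 0, 0], 0.6],
    [[0.0013, 0, 0.0001], [0, 0, 0], 0.6],
    [[0, 0, 0], [0, 0, 0], 0.6],
    [[0, 0, 0], [0, 0, 0], 0.6],
    [[0, 0, 0], [0, 0, 0], 0.6]
  ]
}}

```text
clock: 15.17
eef_pos: [0.5413, 0.0366, 0.0501]
tool_rot: [0.701, 0.712, 0.035, -0.034]
ft_force: [-0.4, -7.4, 4.9]
grip_width: 0.0513
grasp_force: 3.4
```

{"name": "apply_moves", "arguments": {
  "steps": [
    [[0.0015, 0, 0.0001], [0, 0, 0], 0.6],
    [[0.0015, 0, 0.0001], [0, 0, 0], 0.6],
    [[0.0015, 0, 0.0001], [0, 0, 0], 0.6],
    [[0.0015, 0, 0.0001], [0, 0, 0], 0.6],
    [[0, 0, 0], [0, 0, 0], 0.6],
    [[0, 0, 0], [0, 0, 0], 0.6],
    [[0, 0, 0], [0, 0, 0], 0.6],
    [[0, 0, 0], [0, 0, 0], 0.6]
  ]
}}

```text
clock: 15.83
eef_pos: [0.5413, 0.0378, 0.0501]
tool_rot: [0.701, 0.712, 0.035, -0.034]
ft_force: [-0.3, -6.8, 4.0]
grip_width: 0.0513
grasp_force: 3.4
```

{"name": "apply_moves", "arguments": {
  "steps": [
    [[0.0012, 0, 0.0001], [0, 0, 0], 0.6],
    [[0.0012, 0, 0.0001], [0, 0, 0], 0.6],
    [[0.0012, 0, 0.0001], [0, 0, 0], 0.6],
    [[0.0012, 0, 0.0001], [0, 0, 0], 0.6],
    [[0, 0, 0], [0, 0, 0], 0.6],
    [[0, 0, 0], [0, 0, 0], 0.6],
    [[0, 0, 0], [0, 0, 0], 0.6],
    [[0, 0, 0], [0, 0, 0], 0.6]
  ]
}}

```text
clock: 16.5
eef_pos: [0.5413, 0.0387, 0.0501]
tool_rot: [0.701, 0.712, 0.035, -0.034]
ft_force: [0.2, -7.4, 5.5]
grip_width: 0.0514
grasp_force: 3.5
```

```bash
python3 -c "
from h import *
st(); im,d=camera('scene'); P=cloud('scene',d); m=yellow(im); q=P[m]; print(np.percentile(q,[1,5,95,99],axis=0).round(3))
cv2.imwrite('pics/s3.png',cv2.resize(im[180:300,250:400,::-1],None,fx=4,fy=4))"
```

```text
t16.50 pos [541.3  38.7  50.1] yaw90.93 tilt0.098 roll-0.003 F [ 0.2 -7.4  5.5] g0.051
[[0.5   0.052 0.015]
 [0.502 0.054 0.019]
 [0.588 0.149 0.066]
 [0.589 0.15  0.066]]
```

View pics/s3.png

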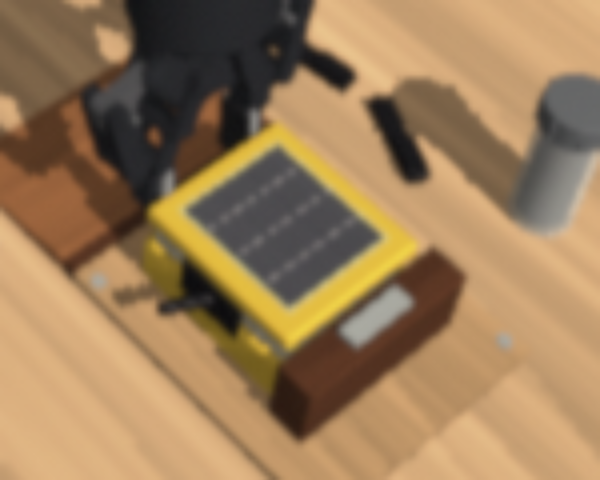

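The lantern stands square and its front is about at the backstop. I'll keep feeling for contact in small steps.

{"name": "apply_moves", "arguments": {
  "steps": [
    [[0.0012, 0, 0.0001], [0, 0, 0], 0.6],
    [[0.0012, 0, 0.0001], [0, 0, 0], 0.6],
    [[0.0012, 0, 0.0001], [0, 0, 0], 0.6],
    [[0.0012, 0, 0.0001], [0, 0, 0], 0.6],
    [[0, 0, 0], [0, 0, 0], 0.6],
    [[0, 0, 0], [0, 0, 0], 0.6],
    [[0, 0, 0], [0, 0, 0], 0.6],
    [[0, 0, 0], [0, 0, 0], 0.6]
  ]
}}

```text
clock: 17.22
eef_pos: [0.5413, 0.0391, 0.0501]
tool_rot: [0.701, 0.712, 0.035, -0.034]
ft_force: [0.3, -8.2, 4.1]
grip_width: 0.0512
grasp_force: 4.2
```

{"name": "apply_moves", "arguments": {
  "steps": [
    [[0.001, 0, 0.0001], [0, 0, 0], 0.6],
    [[0, 0, 0], [0, 0, 0], 0.6],
    [[0.001, 0, 0.0001], [0, 0, 0], 0.6],
    [[0, 0, 0], [0, 0, 0], 0.6],
    [[0, 0, 0], [0, 0, 0], 0.6],
    [[0, 0, 0], [0, 0, 0], 0.6],
    [[0, 0, 0], [0, 0, 0], 0.6],
    [[0, 0, 0], [0, 0, 0], 0.6]
  ]
}}

```text
clock: 17.88
eef_pos: [0.5413, 0.0392, 0.0501]
tool_rot: [0.701, 0.712, 0.035, -0.033]
ft_force: [-0.2, -10.5, 5.1]
grip_width: 0.0509
grasp_force: 4.7
```

{"name": "apply_moves", "arguments": {
  "steps": [
    [[0.001, 0, 0.0001], [0, 0, 0], 0.6],
    [[0.001, 0, 0.0001], [0, 0, 0], 0.6],
    [[0.001, 0, 0.0001], [0, 0, 0], 0.6],
    [[0, 0, 0], [0, 0, 0], 0.6],
    [[0, 0, 0], [0, 0, 0], 0.6],
    [[0, 0, 0], [0, 0, 0], 0.6],
    [[0, 0, 0], [0, 0, 0], 0.6],
    [[0, 0, 0], [0, 0, 0], 0.6]
  ]
}}

```text
clock: 18.55
eef_pos: [0.5413, 0.0392, 0.0501]
tool_rot: [0.701, 0.712, 0.034, -0.033]
ft_force: [-0.3, -11.3, 5.0]
grip_width: 0.0513
grasp_force: 5.5
```

{"name": "apply_moves", "arguments": {
  "steps": [
    [[0.001, 0, 0.0001], [0, 0, 0], 0.6],
    [[0.001, 0, 0.0001], [0, 0, 0], 0.6],
    [[0.001, 0, 0.0001], [0, 0, 0], 0.6],
    [[0.001, 0, 0.0001], [0, 0, 0], 0.6],
    [[0, 0, 0], [0, 0, 0], 0.6],
    [[0, 0, 0], [0, 0, 0], 0.6],
    [[0, 0, 0], [0, 0, 0], 0.6],
    [[0, 0, 0], [0, 0, 0], 0.6]
  ]
}}

```text
clock: 19.22
eef_pos: [0.5413, 0.0393, 0.0502]
tool_rot: [0.701, 0.711, 0.034, -0.032]
ft_force: [-0.1, -12.2, 5.1]
grip_width: 0.0514
grasp_force: 6.5
```

{"name": "apply_moves", "arguments": {
  "steps": [
    [[0, 0, 0], [0, 0, 0], 0.6],
    [[0, 0, 0], [0, 0, 0], 0.6],
    [[0, 0, 0], [0, 0, 0], 0.6],
    [[0, 0, 0], [0, 0, 0], 0.6],
    [[0, 0, 0], [0, 0, 0], 0.6],
    [[0, 0, 0], [0, 0, 0], 0.6],
    [[0, 0, 0], [0, 0, 0], 0.6],
    [[0, 0, 0], [0, 0, 0], 0.6]
  ]
}}

```text
clock: 19.88
eef_pos: [0.5413, 0.0393, 0.0502]
tool_rot: [0.701, 0.711, 0.034, -0.032]
ft_force: [-0.5, -11.7, 5.3]
grip_width: 0.0513
grasp_force: 6.5
```

{"name": "apply_moves", "arguments": {
  "steps": [
    [[0.001, 0, 0.0001], [0, 0, 0], 0.6],
    [[0.001, 0, 0.0001], [0, 0, 0], 0.6],
    [[0.001, 0, 0.0001], [0, 0, 0], 0.6],
    [[0.001, 0, 0.0001], [0, 0, 0], 0.6],
    [[0.001, 0, 0.0001], [0, 0, 0], 0.6],
    [[0.001, 0, 0.0001], [0, 0, 0], 0.6],
    [[0, 0, 0], [0, 0, 0], 0.6],
    [[0, 0, 0], [0, 0, 0], 0.6]
  ]
}}

```text
clock: 20.55
eef_pos: [0.5413, 0.0394, 0.0502]
tool_rot: [0.701, 0.711, 0.033, -0.031]
ft_force: [-0.1, -16.9, 7.3]
grip_width: 0.0511
grasp_force: 8.1
```

{"name": "apply_moves", "arguments": {
  "steps": [
    [[0, 0, 0], [0, 0, 0], 0.6],
    [[0, 0, 0], [0, 0, 0], 0.6],
    [[0, 0, 0], [0, 0, 0], 0.6],
    [[0, 0, 0], [0, 0, 0], 0.6],
    [[0, 0, 0], [0, 0, 0], 0.6],
    [[0, 0, 0], [0, 0, 0], 0.6],
    [[0, 0, 0], [0, 0, 0], 0.6],
    [[0, 0, 0], [0, 0, 0], 0.6]
  ]
}}

```text
clock: 21.22
eef_pos: [0.5413, 0.0393, 0.0502]
tool_rot: [0.701, 0.711, 0.033, -0.031]
ft_force: [0.3, -15.9, 6.4]
grip_width: 0.0512
grasp_force: 8.0
```

```bash
python3 -c "
from h import *
st()"
```

```text
t21.22 pos [541.3  39.3  50.2] yaw90.80 tilt0.091 roll-0.003 F [  0.3 -15.9   6.4] g0.051
```

The press held at about 16 N at the tool, which leaves roughly 12 N on the backstop after friction. I'll back off gently, rise, and look.

{"name": "apply_moves", "arguments": {
  "steps": [
    [[-0.01, 0, -0.001], [0, 0, 0], 0.6],
    [[-0.01, 0, -0.001], [0, 0, 0], 0.6],
    [[-0.02, 0, -0.002], [0, 0, 0], 0.6],
    [[-0.04, 0, -0.004], [0, 0, 0], 0.6],
    [[-0.08, 0, -0.02], [0, 0, 0], 0.6],
    [[-0.08, 0, -0.08], [0, 0, 0], 0],
    [[-0.1, 0, -0.15], [0, 0, 0], 0],
    [[-0.12, 0, -0.15], [0, 0, 0], 0]
  ]
}}

```text
clock: 21.88
eef_pos: [0.5402, -0.0551, 0.1204]
tool_rot: [0.699, 0.713, 0.035, -0.038]
ft_force: [0.8, -0.8, -0.5]
grip_width: 0.0156
grasp_force: 0.0
```

```bash
python3 -c "
from h import *
st(); im,d=camera('top'); P=cloud('top',d); m=(P[...,2]>.054)&(P[...,2]<.075); m[:,:100]=0
cv2.imwrite('pics/c4.png',cv2.resize(im[120:260,90:290,::-1],None,fx=4,fy=4))
try: p,b,c=lant(im,z=.064); print(c,sides(p,c,45,50))
except Exception as e: print(e)
v,u=np.array([195.,145,98.])/1.5,np.array([327.,327,327])/1.5; print('bowl',(ray('top',u[:1],v[:1],.05)*1e3).round(0))
plan([.612,.055,.11],tool(91.03),8)"
```

```text
t21.88 pos [540.2 -55.1 120.4] yaw91.10 tilt0.103 roll0.004 F [ 0.8 -0.8 -0.5] g0.016
[541.6275    99.252365] {'+x': (np.float64(586.1), np.float64(-0.0102)), '-x': (np.float64(496.7), np.float64(-0.0075)), '+y': (np.float64(149.5), np.float64(0.008)), '-y': (np.float64(50.0), np.float64(0.0457))}
bowl [[695. -15.  50.]]
row x8 [0.0711, 0.0433, 0.0148] [0.0003, -0.0039, -0.0001] mm 16.9 deg 0.70
```

View pics/c4.png

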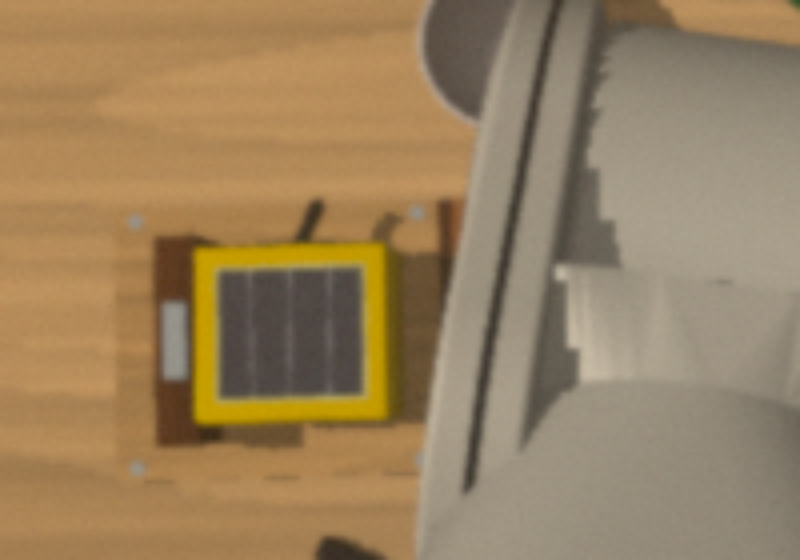

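The lantern is flush at the backstop, within about 2 mm of the middle, with the switch tip at crop (318,205), still back. Next I go beside it, behind the switch, with the fingers shut.

{"name": "apply_moves", "arguments": {
  "steps": [
    [[0.071, 0.044, 0.013], [0, -0.004, 0], 0],
    [[0.071, 0.044, 0.013], [0, -0.004, 0], 0],
    [[0.071, 0.044, 0.013], [0, -0.004, 0], 0],
    [[0.071, 0.044, 0.013], [0, -0.004, 0], 0],
    [[0.071, 0.044, 0.013], [0, -0.004, 0], 0],
    [[0.071, 0.044, 0.013], [0, -0.004, 0], 0],
    [[0.071, 0.044, 0.013], [0, -0.004, 0], 0],
    [[0.071, 0.044, 0.013], [0, -0.004, 0], 0]
  ]
}}

```text
clock: 22.6
eef_pos: [0.6102, 0.0613, 0.1061]
tool_rot: [0.701, 0.713, -0.0, -0.001]
ft_force: [0.4, 0.1, 0.2]
grip_width: 0.0002
grasp_force: 0.0
```

```bash
python3 -c "
from h import *
st(); print((ray('top',np.array([169.3]),np.array([171.]),.042)*1e3).round(1)); plan([.613,.055,.052],tool(91.03),6)"
```

```text
t22.60 pos [610.2  61.3 106.1] yaw91.01 tilt0.001 roll0.001 F [0.4 0.1 0.2] g0.000
[[609.7  90.   42. ]]
row x6 [-0.0053, 0.0023, 0.0451] [-0.0, -0.0, -0.0] mm 9.1 deg 0.01
```

{"name": "apply_moves", "arguments": {
  "steps": [
    [[-0.005, 0.0023, 0.045], [0, 0, 0], 0],
    [[-0.005, 0.0023, 0.045], [0, 0, 0], 0],
    [[-0.005, 0.0023, 0.045], [0, 0, 0], 0],
    [[-0.005, 0.0023, 0.045], [0, 0, 0], 0],
    [[-0.005, 0.0023, 0.045], [0, 0, 0], 0],
    [[-0.005, 0.0023, 0.045], [0, 0, 0], 0],
    [[0, 0, 0], [0, 0, 0], 0],
    [[0, 0, 0], [0, 0, 0], 0]
  ]
}}

```text
clock: 23.27
eef_pos: [0.6123, 0.0535, 0.0518]
tool_rot: [0.701, 0.713, -0.001, -0.001]
ft_force: [1.4, 0.0, 0.6]
grip_width: -0.0003
grasp_force: 0.0
```

{"name": "apply_moves", "arguments": {
  "steps": [
    [[0.015, 0, 0], [0, 0, 0], 0],
    [[0.015, 0, 0], [0, 0, 0], 0],
    [[0.015, 0, 0], [0, 0, 0], 0],
    [[0.01, 0, 0], [0, 0, 0], 0],
    [[0.01, 0, 0], [0, 0, 0], 0],
    [[0.01, 0, 0], [0, 0, 0], 0],
    [[0.01, 0, 0], [0, 0, 0], 0],
    [[0.01, 0, 0], [0, 0, 0], 0]
  ]
}}

```text
clock: 23.93
eef_pos: [0.6127, 0.0733, 0.0528]
tool_rot: [0.701, 0.713, 0.0, 0.0]
ft_force: [-0.0, -0.3, -0.4]
grip_width: -0.0
grasp_force: 0.0
```

{"name": "apply_moves", "arguments": {
  "steps": [
    [[0.01, 0, 0], [0, 0, 0], 0],
    [[0.01, 0, 0], [0, 0, 0], 0],
    [[0.01, 0, 0], [0, 0, 0], 0],
    [[0.01, 0, 0], [0, 0, 0], 0],
    [[0.01, 0, 0], [0, 0, 0], 0],
    [[0.005, 0, 0], [0, 0, 0], 0],
    [[0, 0, 0], [0, 0, 0], 0],
    [[0, 0, 0], [0, 0, 0], 0]
  ]
}}

```text
clock: 24.6
eef_pos: [0.6123, 0.0843, 0.0527]
tool_rot: [0.701, 0.713, 0.0, -0.0]
ft_force: [1.0, -0.7, 0.0]
grip_width: 0.0
grasp_force: 0.2
```

```bash
python3 -c "
from h import *
st()"
```

```text
t24.60 pos [612.3  84.3  52.7] yaw90.99 tilt0.000 roll0.000 F [ 1.  -0.7  0. ] g0.000
```

{"name": "apply_moves", "arguments": {
  "steps": [
    [[0.005, 0, 0], [0, 0, 0], 0],
    [[0.005, 0, 0], [0, 0, 0], 0],
    [[0.005, 0, 0], [0, 0, 0], 0],
    [[0.005, 0, 0], [0, 0, 0], 0],
    [[0.003, 0, 0], [0, 0, 0], 0],
    [[0, 0, 0], [0, 0, 0], 0],
    [[0, 0, 0], [0, 0, 0], 0],
    [[0, 0, 0], [0, 0, 0], 0]
  ]
}}

```text
clock: 25.27
eef_pos: [0.6123, 0.0888, 0.0527]
tool_rot: [0.701, 0.713, -0.0, -0.0]
ft_force: [-0.1, -0.4, 0.3]
grip_width: -0.0001
grasp_force: 0.4
```

{"name": "apply_moves", "arguments": {
  "steps": [
    [[0.003, 0, 0], [0, 0, 0], 0],
    [[0.003, 0, 0], [0, 0, 0], 0],
    [[0, 0, 0], [0, 0, 0], 0],
    [[0, 0, 0], [0, 0, 0], 0],
    [[0, 0, 0], [0, 0, 0], 0],
    [[0, 0, 0], [0, 0, 0], 0],
    [[0, 0, 0], [0, 0, 0], 0],
    [[0, 0, 0], [0, 0, 0], 0]
  ]
}}

```text
clock: 25.93
eef_pos: [0.6124, 0.0899, 0.0527]
tool_rot: [0.701, 0.713, 0.0, -0.0]
ft_force: [1.7, -1.0, -0.2]
grip_width: 0.0001
grasp_force: 0.5
```

{"name": "apply_moves", "arguments": {
  "steps": [
    [[0.003, 0, 0], [0, 0, 0], 0],
    [[0.003, 0, 0], [0, 0, 0], 0],
    [[0, 0, 0], [0, 0, 0], 0],
    [[0, 0, 0], [0, 0, 0], 0],
    [[0, 0, 0], [0, 0, 0], 0],
    [[0, 0, 0], [0, 0, 0], 0],
    [[0, 0, 0], [0, 0, 0], 0],
    [[0, 0, 0], [0, 0, 0], 0]
  ]
}}

```text
clock: 26.6
eef_pos: [0.6124, 0.0911, 0.0527]
tool_rot: [0.701, 0.713, 0.0, -0.0]
ft_force: [0.7, -0.6, -0.4]
grip_width: -0.0001
grasp_force: 0.5
```

{"name": "apply_moves", "arguments": {
  "steps": [
    [[0.003, 0, 0], [0, 0, 0], 0],
    [[0.003, 0, 0], [0, 0, 0], 0],
    [[0, 0, 0], [0, 0, 0], 0],
    [[0, 0, 0], [0, 0, 0], 0],
    [[0, 0, 0], [0, 0, 0], 0],
    [[0, 0, 0], [0, 0, 0], 0],
    [[0, 0, 0], [0, 0, 0], 0],
    [[0, 0, 0], [0, 0, 0], 0]
  ]
}}

```text
clock: 27.27
eef_pos: [0.6123, 0.0923, 0.0527]
tool_rot: [0.701, 0.713, -0.0, -0.0]
ft_force: [1.1, -1.0, -0.1]
grip_width: -0.0
grasp_force: 0.5
```

```bash
python3 -c "
from h import *
im,d=camera('scene'); cv2.imwrite('pics/s4.png',cv2.resize(im[180:300,230:400,::-1],None,fx=4,fy=4))"
```

```text
(no output)
```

View pics/s4.png

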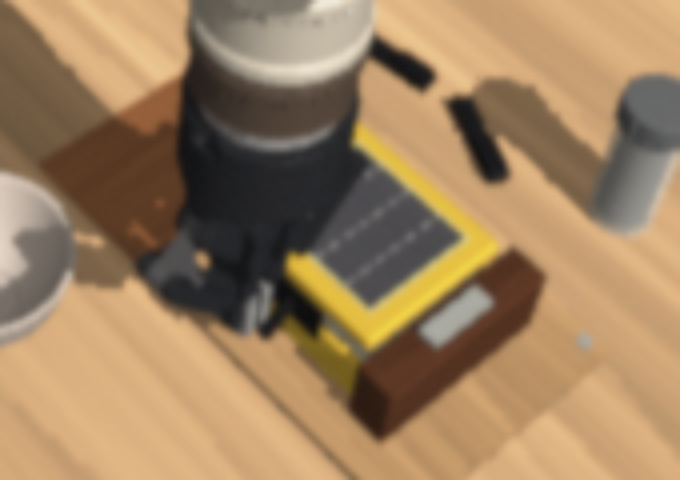

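The finger is on the stub and moving it at about 1 N. I'll go on until the stop is felt.

{"name": "apply_moves", "arguments": {
  "steps": [
    [[0.003, 0, 0], [0, 0, 0], 0],
    [[0.003, 0, 0], [0, 0, 0], 0],
    [[0, 0, 0], [0, 0, 0], 0],
    [[0, 0, 0], [0, 0, 0], 0],
    [[0, 0, 0], [0, 0, 0], 0],
    [[0, 0, 0], [0, 0, 0], 0],
    [[0, 0, 0], [0, 0, 0], 0],
    [[0, 0, 0], [0, 0, 0], 0]
  ]
}}

```text
clock: 27.98
eef_pos: [0.6123, 0.0935, 0.0527]
tool_rot: [0.701, 0.713, 0.0, -0.0]
ft_force: [1.2, -0.7, 0.2]
grip_width: 0.0002
grasp_force: 0.4
```

{"name": "apply_moves", "arguments": {
  "steps": [
    [[0.003, 0, 0], [0, 0, 0], 0],
    [[0.003, 0, 0], [0, 0, 0], 0],
    [[0, 0, 0], [0, 0, 0], 0],
    [[0, 0, 0], [0, 0, 0], 0],
    [[0, 0, 0], [0, 0, 0], 0],
    [[0, 0, 0], [0, 0, 0], 0],
    [[0, 0, 0], [0, 0, 0], 0],
    [[0, 0, 0], [0, 0, 0], 0]
  ]
}}

```text
clock: 28.65
eef_pos: [0.6123, 0.0947, 0.0527]
tool_rot: [0.701, 0.713, -0.0, -0.0]
ft_force: [-0.6, -1.2, -0.2]
grip_width: -0.0001
grasp_force: 0.4
```

{"name": "apply_moves", "arguments": {
  "steps": [
    [[0.003, 0, 0], [0, 0, 0], 0],
    [[0.003, 0, 0], [0, 0, 0], 0],
    [[0, 0, 0], [0, 0, 0], 0],
    [[0, 0, 0], [0, 0, 0], 0],
    [[0, 0, 0], [0, 0, 0], 0],
    [[0, 0, 0], [0, 0, 0], 0],
    [[0, 0, 0], [0, 0, 0], 0],
    [[0, 0, 0], [0, 0, 0], 0]
  ]
}}

```text
clock: 29.32
eef_pos: [0.6123, 0.0959, 0.0527]
tool_rot: [0.701, 0.713, -0.0, -0.0]
ft_force: [-0.5, -0.4, 0.0]
grip_width: 0.0001
grasp_force: 0.3
```

{"name": "apply_moves", "arguments": {
  "steps": [
    [[0.003, 0, 0], [0, 0, 0], 0],
    [[0.003, 0, 0], [0, 0, 0], 0],
    [[0, 0, 0], [0, 0, 0], 0],
    [[0, 0, 0], [0, 0, 0], 0],
    [[0, 0, 0], [0, 0, 0], 0],
    [[0, 0, 0], [0, 0, 0], 0],
    [[0, 0, 0], [0, 0, 0], 0],
    [[0, 0, 0], [0, 0, 0], 0]
  ]
}}

```text
clock: 29.98
eef_pos: [0.6122, 0.0967, 0.0526]
tool_rot: [0.701, 0.713, -0.0, 0.0]
ft_force: [-0.5, -5.1, 0.4]
grip_width: -0.0001
grasp_force: 1.9
```

The stop is felt at 5 N, so I back straight off and clear the view.

{"name": "apply_moves", "arguments": {
  "steps": [
    [[-0.02, 0, 0], [0, 0, 0], 0],
    [[-0.06, 0, 0], [0, 0, 0], 0],
    [[-0.1, 0, 0], [0, 0, 0], 0],
    [[-0.05, 0, -0.1], [0, 0, 0], 0],
    [[-0.05, 0, -0.16], [0, 0, 0], 0],
    [[-0.15, 0, -0.1], [0, 0, 0], 0],
    [[-0.17, 0, 0], [0, 0, 0], 0],
    [[-0.17, 0, 0], [0, 0, 0], 0]
  ]
}}

```text
clock: 30.65
eef_pos: [0.6167, -0.0577, 0.1274]
tool_rot: [0.7, 0.714, 0.002, 0.002]
ft_force: [0.4, -0.4, -0.8]
grip_width: 0.0003
grasp_force: 0.0
```

{"name": "apply_moves", "arguments": {
  "steps": [
    [[-0.17, 0, 0], [0, 0, 0], 0],
    [[-0.17, 0, 0], [0, 0, 0], 0],
    [[-0.17, 0, 0], [0, 0, 0], 0],
    [[0, 0, 0], [0, 0, 0], 0],
    [[0, 0, 0], [0, 0, 0], 0],
    [[0, 0, 0], [0, 0, 0], 0],
    [[0, 0, 0], [0, 0, 0], 0],
    [[0, 0, 0], [0, 0, 0], 0]
  ]
}}

```text
clock: 31.32
eef_pos: [0.6168, -0.1574, 0.1247]
tool_rot: [0.7, 0.714, 0.0, -0.0]
ft_force: [0.3, 0.4, 0.6]
grip_width: -0.0003
grasp_force: 0.0
```

```bash
python3 -c "
from h import *
st(); im,d=camera('top'); P=cloud('top',d)
p,b,c=lant(im,z=.064); print(c,sides(p,c,45,50))
t=P[195:210,150:165,2]; print('panel z',np.median(t),'tilt',np.ptp([np.median(P[190:216,u:u+4,2]) for u in(146,175)]))
a=im[150:250,120:220,::-1]; s,_=camera('scene'); e=s[190:290,240:400,::-1]
cv2.imwrite('pics/c5.png',np.vstack([cv2.resize(a,(400,280))[:, :],]) if 0 else np.hstack([cv2.resize(a,(350,350)),cv2.resize(e,(450,350))[:, :450]]))
h=cv2.cvtColor(im,cv2.COLOR_RGB2HSV)
m=(h[...,2]<70); m[:163]=0;m[180:]=0;m[:,145:180]&=True; m[:,:145]=0;m[:,180:]=0
v,u=np.where(m); k=v<=v.min()+1; print('tip',(ray('top',u[k].mean(keepdims=True),v[k].mean(keepdims=True),.042)*1e3).round(1))"
```

```text
t31.32 pos [ 616.8 -157.4  124.7] yaw91.09 tilt0.001 roll0.000 F [0.3 0.4 0.6] g-0.000
[541.37524 100.04414] {'+x': (np.float64(586.1), np.float64(-0.0302)), '-x': (np.float64(496.9), np.float64(-0.0211)), '+y': (np.float64(149.5), np.float64(0.008)), '-y': (np.float64(51.1), np.float64(-0.0011))}
panel z 0.0645774418877089 tilt 0.0001338669532548742
tip [[608.5 111.1  42. ]]
```

View pics/c5.png

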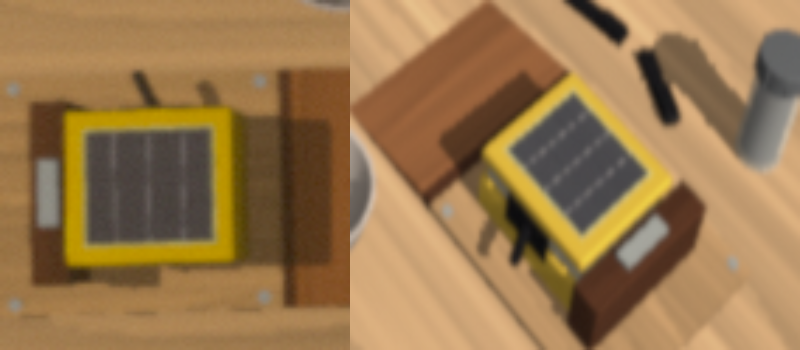

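The lantern sits flat and square behind the lip at the backstop, about 1.7 mm from the middle. The switch tip is 11 mm forward of its hinge, which matches the full forward lean. The other things stand where they did, so I'm handing in.

```bash
python3 -c "
from workcell import bot
print(bot.job_done())"
```

```text
the job is handed in; nothing more can be done
None
```

I handed the job in after about 31 s: the lantern is pressed home against the backstop (about 16 N at the tool, an estimated 12 N on the backstop after friction), flat and about 2 mm off the cradle's middle, with the switch fully forward and nothing else touched; the contact itself was out of view, so I infer it is in from the lantern's hard stop against the backstop.

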